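# Nudge the blank disc into the empty seat of the weld jig

### The job

One steel disc lies loose on top of the dark weld jig, and one of the jig's two round seats is still empty. Push the loose disc across the jig with the fingertips, without ever lifting it off the jig, until it drops over the rim into the empty seat and lies flat and fully home, flush with the jig's top. Leave the disc that is already seated and the other things on the bench as they are, and finish clear of everything.

Things in the scene. Friction and masses are not known exactly. Their poses are not given: they have to be found in the camera images.
- jig: fixed dark steel block, 240 x 140 x 30 mm (own x, y, z); it can stand at any yaw. Origin: centre of its underside, on the bench, so its flat top (the deck) is 30 mm above the origin. Two round blind seats (counterbores) open in the deck, 53 mm across and 12 mm deep, with a 1.5 mm chamfer at the mouth; their centres lie on the block's own x axis at x = +78 mm (empty) and x = -78 mm (taken). Nothing stands up from the deck but the loose disc
- empty_seat (a point): centre of the floor of the empty seat, 18 mm above the bench and 12 mm below the deck
- full_seat (a point): centre of the floor of the taken seat, 12 mm below the deck
- loose_disc: loose plain steel disc, 50 mm across, 12 mm thick, 1.5 mm bevelled edges, 0.12 to 0.25 kg; lies flat on the deck between the seats. Origin: centre of its underside, z up. Slides freely on the deck when pushed at its side, tips into the seat only once its centre is within a few millimetres of the seat's centre, and when home its top is flush with the deck
- seated_disc: the same kind of disc, loose but already lying in the taken seat, its top flush with the deck. Origin: centre of its underside
- earplug_pot: bystander: small round white pot with an orange lid, 50 mm across, 42 mm high, on the bench; origin: centre of its underside
- tape_measure: bystander: yellow and black tape measure standing on its edge, 33 x 81 x 64 mm; origin: centre of its underside
- magnet_square: bystander: flat red triangular welding magnet, 66 x 96 x 17 mm, lying on the hide mat beyond the jig; origin: centre of its underside
Mind the look-alikes: they are no part of the job. Leave any red look-alike of the seated_disc alone.

How it is judged:
By the outcome, as a careful person would: the job done as asked, in the order asked, and still so for the second after the job is handed in, with the robot touching nothing.
It also fails if it takes over 38 s, if anything falls off the work surface, if the arm or the gripper's body presses on something with over 40 N, if the wrist force passes 120 N, or if a joint passes its speed limit or range.

### The arm

A 6-joint arm with a two-finger parallel gripper is mounted at the origin on a cart in front of the work surface, level with it; the furniture and walls round the work are solid. World frame = base frame: x ahead of the robot, y to its left, z up, the work surface at z = 0. Lengths are in m, angles in rad, forces in N, time in s.
With the tool pointing down it reaches from about 0.3 to 0.825 m from the base axis. Payload 5.4 kg.
Tool frame: the origin (TCP) lies on the centre line of the jaws, within the pads' length; the fingertips stand r.tip_reach ahead of it and the grasp point (between the pads) lies 5 mm behind it (r.tip_reach is the distance from the TCP to the fingertips, in m); z points along the fingers, y is the line along which they close (so a half turn about z gives the same grasp; the last joint's range is limited). The gripper opens to 92 mm and grips with 3 to 60 N. Pads are 20 mm wide; open, the fingers measure 128 mm over their backs; the gripper's body (75 mm by 189 mm) begins 69 mm behind the grasp point.
Start: joints at [0.897, 0.158, 1.597, -0, 1.386, -0.21], TCP at [0.257, 0.514, 0.229] pointing down, gripper open.
Joint ranges: [-2.91, 2.91], [-0.94, 2.29], [0.18, 2.7], [-1.29, 4.43], [0.17, 2.64], [-3, 3]. Speed limits (rad/s): [2.57, 2.57, 3.14, 3.14, 3.14, 3.14].

### API

Orientations are given as a 3x3 rotation matrix whose columns are the frame's x, y, z axes.
In Python, from cell import r gives the robot as it stands. The module is installed in compiled form; this text tells all that it offers.
- The arm moves only by the tool drive_tool, never from a script. Its argument "moves" is a list that holds one entry, the list of rows, each a list of 6 numbers: the shift along the tool's x, y, z in mm, then the turn, a rotation vector about the tool's x, y, z in rad. In form: [[[dx, dy, dz, wx, wy, wz], ...]]. A call has 1 to 20 rows; each row shifts and turns the commanded pose from where the row before left it, along the tool's axes as they then stand; what a row does not reach is not made up. A row lasts 1/10 s, in which the tool goes at most 50 mm and 8.59 degrees, less where a joint would pass 70% of its speed; a pose out of reach is approached as far as the arm can. A call with a gripper value outside its range is refused whole. "claw" is the closure, from 0 (fully open) to 1 (shut), set as the call begins (left out, the last holds). The fingers move at their own pace and stop on an object; "newtons" is the grip in N (left out, the last holds). Time passes only in rows, so rows that do not move let the fingers close. It gives the time, the measured TCP pose, the force, the opening and the grip force at its end, in the units of the state.
- r.get_obs(): the state, without advancing time (a new reading comes with each control period).
- r.read_camera(name): name is "side" or "top"; returns a dict with "image" (420x560x3 uint8, red, green, blue), "range_z" (420x560 float32, m along the optical axis (not along the pixel's ray), 0 where there is no reading), "mtx" (3x3 intrinsics, pixels), "distortion" ([k1, k2, p1, p2, k3] as OpenCV has them; the pictures are not rectified), "eye" and "orientation" of the camera in the world. Camera axes: x right, y down, z forward; pixel columns grow to the right and rows downward; lengths in m; the calibration is good to about 2 mm. A picture is of the moment at which its call begins.
- r.finish_job(): hands the job in; it is judged then, once.
The state is a dict: "time_s": time; "joints": joint angles; "joint_vel": joint speeds; "effort": joint torques, N m; "eef_pos": TCP position; "ee_rot": TCP orientation; "force": force on the tool from outside, world axes, zero at the start; "ft_torque": the same for the moment, N m; "opening": finger opening in m; "grasp_force": force on a finger pad.
Only numpy, scipy, OpenCV 4.12 (cv2) and the standard library are available. Lean on these libraries where they do the work, as an engineer would, in place of code of your own. Each camera call takes 0.05 s, during which the arm holds its last target. There are 200 camera calls.

## Working session

There is one attempt and no reset: what is moved stays moved. The work goes in short steps, Python scripts to look and compute and a tool call to move; the robot and the scene stay as the last step left them, time stands still between calls to the robot, and variables do not carry over. Pictures are saved under pics/ and viewed, at most 10 in all, crops included, and the job is handed in when it is done.

Besides the shell and the picture viewer there is one more tool, called after "Emit:" as a command line: name --argument value ..., lists and objects as JSON in quotes. drive_tool: Moves the arm, as the interface text tells. Its arguments: {"type":"object","properties":{"moves":{"type":"array","items":{"type":"array","items":{"type":"array","items":{"type":"number"}}}},"claw":{"type":"number"},"newtons":{"type":"number"}},"required":["moves"]}

```bash
mkdir -p pics; python3 - <<'E'
from cell import r
import cv2,pickle,numpy as np
o=r.get_obs();print({k:np.round(v,3).tolist() for k,v in o.items()},r.tip_reach)
for n in("top","side"):
    c=r.read_camera(n);pickle.dump(c,open(n+"0.pkl","wb"));cv2.imwrite(f"pics/{n}0.png",c["image"][:,:,::-1]);print(n,c["eye"],c["orientation"],c["mtx"],c["distortion"])
E
```

```text
{'time_s': 0.0, 'joints': [0.897, 0.159, 1.598, 0.0, 1.386, -0.21], 'joint_vel': [0.001, 0.0, -0.001, 0.001, 0.0, -0.0], 'effort': [-0.0, -38.558, -32.211, 0.07, 0.038, -0.0], 'eef_pos': [0.257, 0.514, 0.228], 'ee_rot': [[-0.894, 0.447, -0.001], [0.447, 0.894, -0.001], [0.0, -0.002, -1.0]], 'force': [-0.837, 0.846, 0.244], 'ft_torque': [0.025, 0.007, 0.022], 'grasp_force': 0.0, 'opening': 0.092} 0.014
top [0.4059218  0.04652555 1.2857895 ] [[-0.0092591  -0.98614375  0.16563444]
 [-0.99991994  0.01055953  0.00697234]
 [-0.00862475 -0.16555662 -0.98616257]] [[508.47486175   0.         288.23526127]
 [  0.         508.47486175 214.6272318 ]
 [  0.           0.           1.        ]] [-0.09465501  0.          0.          0.          0.        ]
side [0.6655129  1.08597053 0.7241276 ] [[-0.99858229  0.04018702 -0.03490573]
 [ 0.05100298  0.53468027 -0.8435139 ]
 [-0.0152349  -0.84409834 -0.53597191]] [[495.34363873   0.         275.73474139]
 [  0.         495.34363873 211.47107458]
 [  0.           0.           1.        ]] [-0.07019878  0.          0.          0.          0.        ]
```

View pics/top0.png

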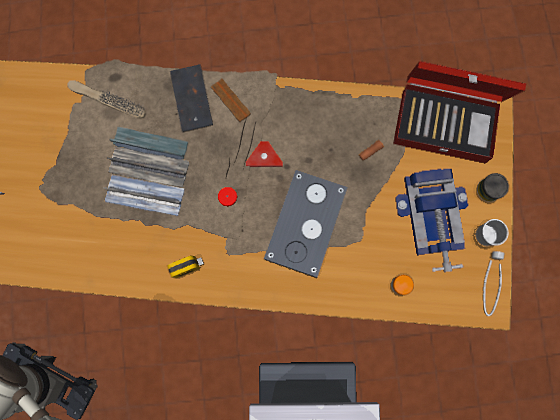

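View pics/side0.png

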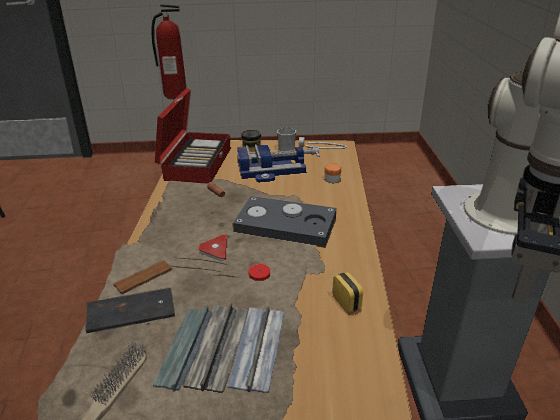

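Top view: the loose disc is at about (312,229), the seated disc at (316,193) and the empty seat at (296,252). The look-alike is the red disc at (228,197), and the other dark plate at (191,98) isn't the jig. Next I'll take a close crop and measure.

```bash
cat > h.py <<'E'
import cv2,pickle,numpy as np
def ray(c,uv):
    p=cv2.undistortPoints(np.array(uv,float).reshape(-1,1,2),c["mtx"],np.array(c["distortion"])).reshape(-1,2)
    return np.c_[p,np.ones(len(p))]@np.array(c["orientation"]).T
def onz(c,uv,z):
    d=ray(c,uv);e=np.array(c["eye"]);return e+d*((z-e[2])/d[:,2])[:,None]
def cloud(c):
    h,w=c["range_z"].shape;v,u=np.mgrid[:h,:w]
    d=ray(c,np.c_[u.ravel(),v.ravel()]).reshape(h,w,3)
    return np.array(c["eye"])+d*c["range_z"][...,None]
def proj(c,P):
    R=np.array(c["orientation"]).T
    return cv2.projectPoints(np.array(P,float).reshape(-1,1,3),cv2.Rodrigues(R)[0],-R@np.array(c["eye"]),c["mtx"],np.array(c["distortion"]))[0].reshape(-1,2)
def blobs(c,box,thr=165):
    u0,v0,u1,v1=box;g=c["image"][v0:v1,u0:u1].astype(int)
    m=(g.min(2)>thr).astype(np.uint8)
    n,l,s,ce=cv2.connectedComponentsWithStats(m)
    return [(s[i,4],ce[i]+[u0,v0],cv2.minEnclosingCircle(np.argwhere(l==i)[:,::-1].astype(np.float32))) for i in range(1,n) if s[i,4]>8]
E
python3 - <<'E'
from h import *
t=pickle.load(open("top0.pkl","rb"));s=pickle.load(open("side0.pkl","rb"))
for n,c,b in(("top",t,(255,160,355,285)),("side",s,(225,190,345,250))):
    P=cloud(c)
    for a,ce,mc in blobs(c,b): 
        u,v=ce.round().astype(int);print(n,a,ce.round(1),np.round(P[v,u],4),np.round(onz(c,ce,.042 )[0],4),np.round(onz(c,ce,.030)[0],4))
P=cloud(t);z=P[170:275,262:348,2]
m=(z>.024)&(z<.037);xy=P[170:275,262:348][m][:,:2].astype(np.float32)
print("jig rect",cv2.minAreaRect(xy), np.median(z[m]))
for n,c,(u,v) in(("top",t,(296,252)),("side",s,(315,220))):print(n,cloud(c)[v,u])
a=cv2.resize(t["image"][165:285,255:355],(500,600),interpolation=3)
b=cv2.resize(s["image"][190:250,225:345],(300,150),interpolation=3)
o=np.zeros((600,800,3),np.uint8);o[:,:500]=a;o[:150,500:]=b
cv2.imwrite("pics/crop.png",o[:,:,::-1])
E
```

```text
top 11 [298.6 175.7] [0.717  0.0271 0.0259] [0.7137 0.0283 0.042 ] [0.7167 0.0281 0.03  ]
top 271 [315.8 193.2] [ 0.6717 -0.0152  0.0287] [ 0.6684 -0.0141  0.042 ] [ 0.6709 -0.0147  0.03  ]
top 11 [340.3 190. ] [ 0.6783 -0.0758  0.0312] [ 0.6759 -0.0754  0.042 ] [ 0.6785 -0.0766  0.03  ]
top 285 [311.4 228.8] [ 5.779e-01 -4.000e-04  4.450e-02] [ 0.5788 -0.0015  0.042 ] [ 0.5805 -0.002   0.03  ]
top 15 [270.5 254.7] [0.5163 0.0991 0.0268] [0.5156 0.0996 0.042 ] [0.5167 0.1001 0.03  ]
top 18 [313.2 269.2] [ 0.4804 -0.0043  0.03  ] [ 0.4793 -0.0044  0.042 ] [ 0.48   -0.0049  0.03  ]
side 65 [292.3 206.9] [ 0.5781 -0.001   0.0452] [ 0.577  -0.0063  0.042 ] [ 0.5754 -0.0255  0.03  ]
side 78 [255.9 210.8] [ 0.6718 -0.0082  0.0328] [0.672  0.0052 0.042 ] [ 0.6721 -0.0138  0.03  ]
jig rect ((0.5984691381454468, 0.011110857129096985), (0.14015597105026245, 0.24133455753326416), 70.20823669433594) 0.02969035536348641
top [0.52421653 0.03694635 0.01538057]
side [0.52063911 0.02533642 0.01931854]
```

View pics/crop.png

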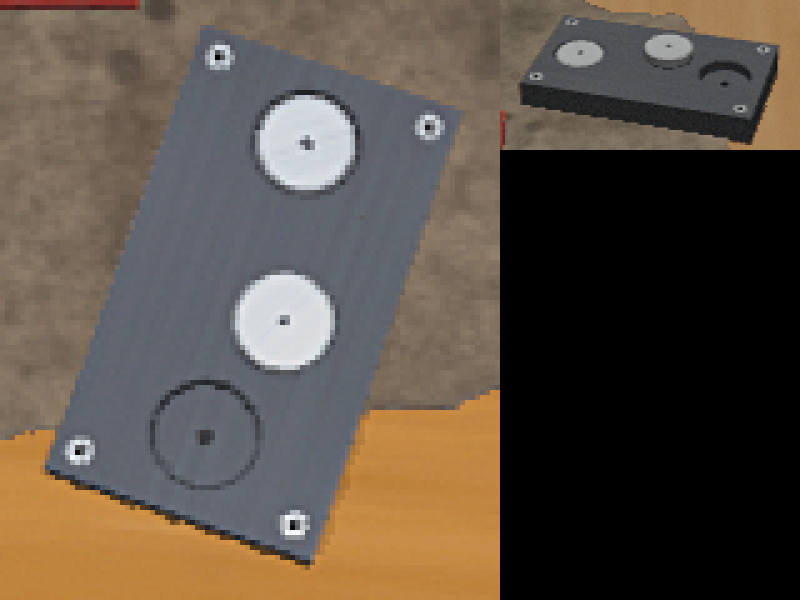

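The crop confirms it. The loose disc stands proud of the deck (top at about 42–44 mm) at (0.579,-0.002). The empty seat is at about (0.525,0.038) and the seated disc is flush at (0.671,-0.015). I'll push with half-closed fingers acting as a cradle. The push is along (-0.807,0.590) for 67 mm.

Emit:
drive_tool --moves '[[[-31.5,-18,0,0,0,0],[-31.5,-18,0,0,0,0],[-31.5,-18,0,0,0,0],[-31.5,-18,0,0,0,0],[-31.5,-18,0,0,0,0],[-31.5,-18,0,0,0,0],[-31.5,-18,0,0,0,0],[-31.5,-18,0,0,0,0],[-31.5,-18,0,0,0,0],[-31.5,-18,0,0,0,0],[-31.5,-18,0,0,0,0],[-31.5,-18,0,0,0,0],[-31.5,-18,0,0,0,0],[-31.5,-18,0,0,0,0],[-31.5,-18,0,0,0,0],[-31.5,-18,0,0,0,0],[-31.5,-18,0,0,0,0],[-31.5,-18,0,0,0,0],[0,0,0,0,0,0.084],[0,0,0,0,0,0.084]]]' --claw 0.674 --newtons 20

```text
time_s: 2.1
eef_pos: [0.6194, -0.0304, 0.2276]
ee_rot: [[-0.804, 0.595, -0.002], [0.595, 0.804, 0.0], [0.001, -0.001, -1.0]]
force: [0.4, 0.0, -0.0]
opening: 0.03
grasp_force: 0.0
```

Emit:
drive_tool --moves '[[[0,-1,30,0,0,0],[0,0,30,0,0,0],[0,0,30,0,0,0],[0,0,30,0,0,0],[0,0,25,0,0,0],[0,0,15,0,0,0],[0,0,10,0,0,0],[0,0,5,0,0,0],[0,0,4,0,0,0],[0,0,0,0,0,0]]]'

```text
time_s: 3.1
eef_pos: [0.6192, -0.0301, 0.0501]
ee_rot: [[-0.807, 0.591, 0.001], [0.591, 0.807, -0.0], [-0.001, 0.0, -1.0]]
force: [0.0, -0.2, 0.5]
opening: 0.0302
grasp_force: 0.0
```

```bash
cat > look.py <<'E'
from cell import r
from h import *
import sys
i=sys.argv[1];o=r.get_obs();print(o["time_s"],np.round(o["eef_pos"],4),np.round(o["force"],1))
out=np.zeros((600,800,3),np.uint8)
for n,b,y in(("top",(255,160,355,285),0),("side",(215,185,345,255),1)):
    c=r.read_camera(n);u0,v0,u1,v1=b;k=min(400/(u1-u0),600/(v1-v0))
    im=cv2.resize(c["image"][v0:v1,u0:u1],None,fx=k,fy=k,interpolation=3);out[:im.shape[0],400*y:400*y+im.shape[1]]=im
    P=cloud(c)
    for a,ce,mc in blobs(c,b):
        if a>40:
            u,v=ce.round().astype(int);print(n,a,ce.round(1),"z",P[v,u,2].round(4),np.round(onz(c,ce,.042)[0],4),np.round(onz(c,ce,.03)[0],4))
    print(n,"seat px",proj(c,[[.5246,.0381,.03],[.5246,.0381,.018]]).round(1).tolist())
cv2.imwrite(f"pics/l{i}.png",out[:,:,::-1])
E
python3 look.py 1
```

```text
3.1 [ 0.6192 -0.0301  0.0501] [ 0.  -0.2  0.5]
top 219 [308.1 174.8] z 0.4038 [0.7159 0.0045 0.042 ] [0.7189 0.0041 0.03  ]
top 1164 [334.1 180.4] z 0.3982 [ 0.7006 -0.0607  0.042 ] [ 0.7034 -0.0617  0.03  ]
top 76 [301.4 203.1] z 0.4003 [0.6436 0.0222 0.042 ] [0.6459 0.0219 0.03  ]
top 235 [292.9 234. ] z 0.4611 [0.5663 0.0443 0.042 ] [0.5678 0.0443 0.03  ]
top 513 [323.7 232.7] z 0.4649 [ 0.5688 -0.0317  0.042 ] [ 0.5703 -0.0324  0.03  ]
top 200 [350.7 249.5] z 0.4628 [ 0.5265 -0.0971  0.042 ] [ 0.5276 -0.0985  0.03  ]
top 501 [316.5 268. ] z 0.5151 [ 0.482  -0.0125  0.042 ] [ 0.4827 -0.013   0.03  ]
top seat px [[295.6, 251.3], [295.5, 251.8]]
side seat px [[314.2, 219.3], [314.0, 223.2]]
```

View pics/l1.png

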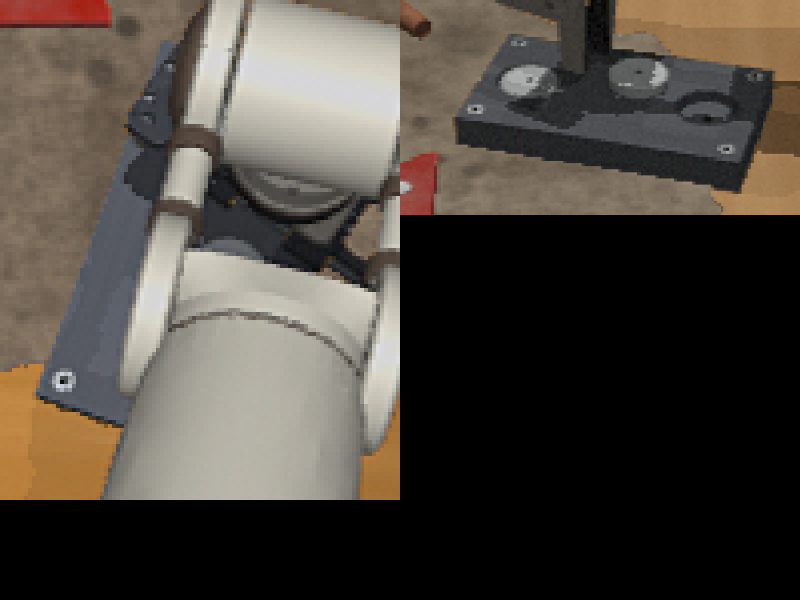

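The top view is blocked by the arm. The side view shows the fingers behind the disc, with the seat at about (314,220) px, as projected. I'll push to about 12 mm short and check there.

Emit:
drive_tool --moves '[[[4,-1,2,0,0,0],[4,0,0,0,0,0],[4,0,0,0,0,0],[4,0,0,0,0,0],[4,0,0,0,0,0],[4,0,0,0,0,0],[4,0,0,0,0,0],[4,0,0,0,0,0],[4,0,0,0,0,0],[4,0,0,0,0,0],[4,0,0,0,0,0],[4,0,0,0,0,0],[4,0,0,0,0,0],[4,0,0,0,0,0],[4,0,0,0,0,0],[4,0,0,0,0,0],[4,0,0,0,0,0],[3,0,0,0,0,0],[2,0,0,0,0,0],[0,0,0,0,0,0]]]'

```text
time_s: 5.2
eef_pos: [0.5591, 0.0125, 0.0477]
ee_rot: [[-0.807, 0.59, -0.0], [0.59, 0.807, 0.0], [0.0, 0.0, -1.0]]
force: [0.4, -0.7, 1.5]
opening: 0.0301
grasp_force: 0.5
```

```bash
python3 look.py 2|grep -v top
```

```text
5.2 [0.5591 0.0125 0.0477] [ 0.4 -0.7  1.5]
side 80 [254.3 211.5] z 0.0315 [0.676  0.0086 0.042 ] [ 0.6762 -0.0103  0.03  ]
side seat px [[314.2, 219.3], [314.0, 223.2]]
```

View pics/l2.png

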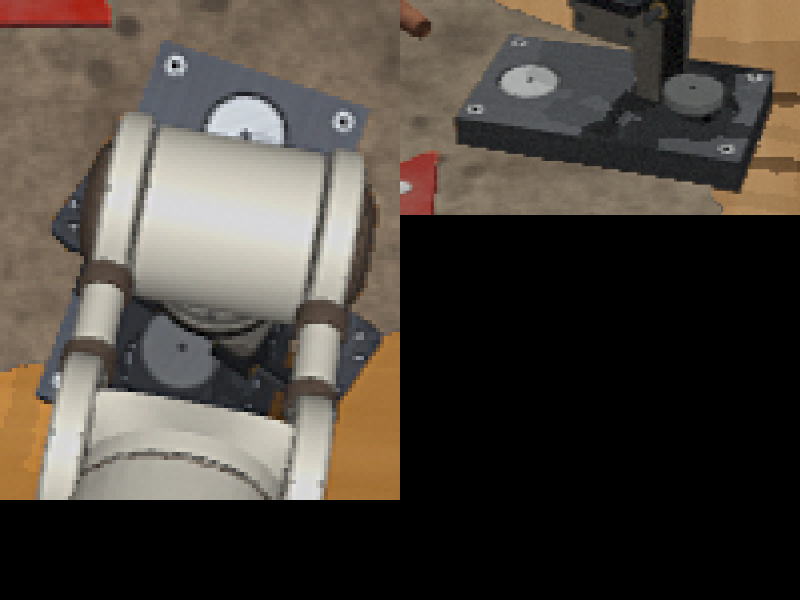

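The disc now sits in the cradle. Its centre pip is at top (300.2,246.8) and side (309.9,213.6). The seat pip was at top (296,252.4) and side (315,223.6).

```bash
python3 - <<'E'
from h import *
t=pickle.load(open("top0.pkl","rb"));s=pickle.load(open("side0.pkl","rb"))
X=np.array([-.807,.59]);Y=np.array([.59,.807]);T=np.array([.5591,.0125])
for n,c,a,b in(("top",t,(300.4,246.9),(296,252.3)),("side",s,(309.9,213.6),(315,223.6))):
    d=onz(c,a,.042)[0,:2];q=onz(c,b,.018)[0,:2]
    print(n,d.round(4),q.round(4),"seat-disc along/lat mm",((q-d)@X*1e3).round(1),((q-d)@Y*1e3).round(1),"disc in tool",((d-T)@X*1e3).round(1),((d-T)@Y*1e3).round(1))
E
```

```text
top [0.5342 0.0262] [0.5232 0.037 ] seat-disc along/lat mm 15.2 2.2 disc in tool 28.2 -3.6
side [0.5348 0.0291] [0.5223 0.04  ] seat-disc along/lat mm 16.5 1.5 disc in tool 29.4 -1.0
```

Emit:
drive_tool --moves '[[[2,0.5,0,0,0,0],[2,0.5,0,0,0,0],[2,0.5,0,0,0,0],[2,0.5,0,0,0,0],[1,0,0,0,0,0],[1,0,0,0,0,0],[1,0,0,0,0,0],[1,0,0,0,0,0],[0,0,0,0,0,0]]]'

```text
time_s: 6.2
eef_pos: [0.5505, 0.0211, 0.0474]
ee_rot: [[-0.807, 0.591, -0.001], [0.591, 0.807, 0.0], [0.001, -0.0, -1.0]]
force: [-0.1, 0.1, -0.2]
opening: 0.03
grasp_force: 0.5
```

```bash
python3 look.py 3|grep -v top
```

```text
6.2 [0.5505 0.0211 0.0474] [-0.1  0.1 -0.2]
side 96 [255. 211.] z 0.0353 [0.6742 0.0062 0.042 ] [ 0.6743 -0.0128  0.03  ]
side seat px [[314.2, 219.3], [314.0, 223.2]]
```

View pics/l3.png

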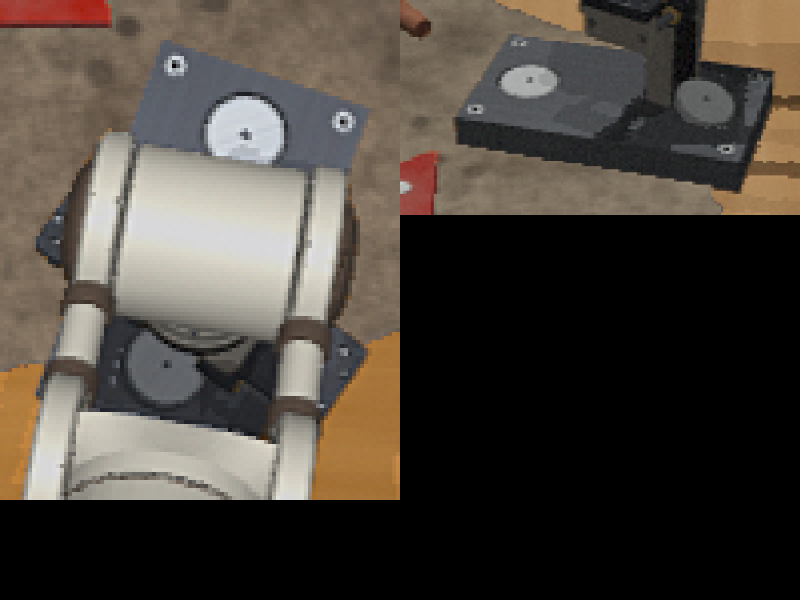

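The disc appears to have dipped into the seat, with its side-view pip now at (314.4,217.2). I'll nudge it 2 mm more, then back off, rise and check.

Emit:
drive_tool --moves '[[[1,0,0,0,0,0],[1,0,0,0,0,0],[0,0,0,0,0,0],[-5,0,0,0,0,0],[-15,0,0,0,0,0],[-20,0,-10,0,0,0],[-25,0,-20,0,0,0],[0,0,0,0,0,0]]]'

```text
time_s: 7.1
eef_pos: [0.6058, -0.0185, 0.0809]
ee_rot: [[-0.806, 0.592, 0.007], [0.592, 0.806, -0.002], [-0.007, 0.003, -1.0]]
force: [-0.6, 0.5, 0.6]
opening: 0.0301
grasp_force: 0.0
```

```bash
python3 look.py 4; python3 - <<'E'
from cell import r
from h import *
for n in("top","side"):
    c=r.read_camera(n);P=cloud(c).reshape(-1,3);m=(np.hypot(P[:,0]-.5246,P[:,1]-.0381)<.022)&(P[:,2]<.06)
    Q=P[m];A=np.c_[Q[:,:2]-[.5246,.0381],np.ones(len(Q))];print(n,len(Q),np.linalg.lstsq(A,Q[:,2],rcond=None)[0].round(4) if len(Q)>5 else "")
E
```

```text
7.1 [ 0.6058 -0.0185  0.0809] [-0.6  0.5  0.6]
top 240 [301.8 179.3] z 0.4342 [0.7043 0.0204 0.042 ] [0.7072 0.0202 0.03  ]
top 1299 [329.6 184.9] z 0.4266 [ 0.6892 -0.049   0.042 ] [ 0.6919 -0.05    0.03  ]
top 86 [294.8 210.3] z 0.4272 [0.6257 0.0388 0.042 ] [0.6278 0.0387 0.03  ]
top 86 [350.9 222.7] z 1.2858 [ 0.5929 -0.0996  0.042 ] [ 0.5947 -0.101   0.03  ]
top 253 [285.9 243.9] z 0.4893 [0.542  0.0617 0.042 ] [0.5433 0.0618 0.03  ]
top 624 [317.9 242.8] z 0.4946 [ 0.5437 -0.0169  0.042 ] [ 0.545  -0.0175  0.03  ]
top 260 [346.7 257.4] z 0.4879 [ 0.5072 -0.0869  0.042 ] [ 0.5082 -0.0882  0.03  ]
top 628 [312.6 269.7] z 0.5236 [ 0.4781 -0.0029  0.042 ] [ 0.4788 -0.0034  0.03  ]
top seat px [[295.6, 251.3], [295.5, 251.8]]
side 84 [314.9 215.4] z 0.0382 [0.5231 0.0384 0.042 ] [0.5206 0.0199 0.03  ]
side seat px [[314.2, 219.3], [314.0, 223.2]]
top 0 
side 151 [ 0.2047 -0.1698  0.0368]
```

View pics/l4.png

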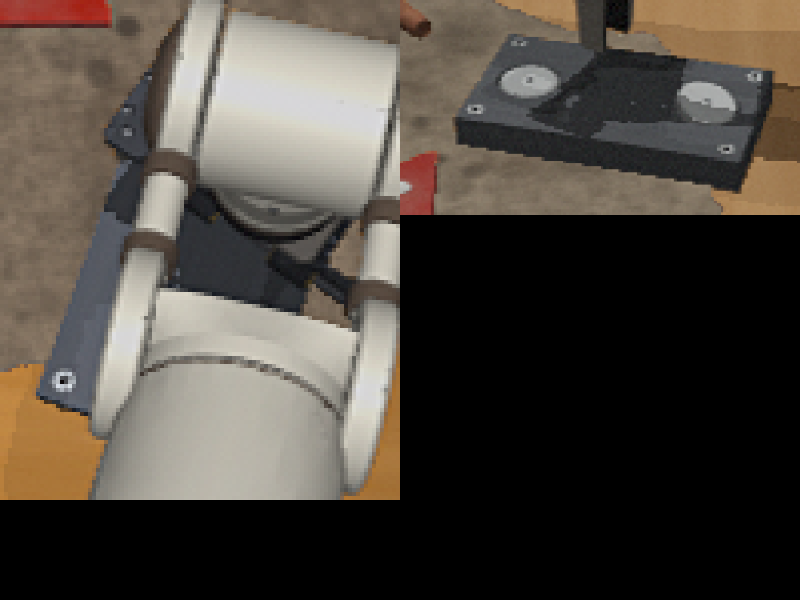

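The disc is tilted about 15°. Its leading edge is on the seat floor and its trailing edge (toward the fingers) is still on the rim, with the pip at side (314.9,215.4). I'll push the trailing edge a few mm further, a little lower.

Emit:
drive_tool --moves '[[[15,0,15,0,0,0],[15,0,15,0,0,0],[15,0,4.5,0,0,0],[10,0,0,0,0,0],[5,0,0,0,0,0],[3,0,0,0,0,0],[1,0,0,0,0,0],[1,0,0,0,0,0],[1,0,0,0,0,0],[1,0,0,0,0,0],[0,0,0,0,0,0]]]'

```text
time_s: 8.4
eef_pos: [0.5492, 0.023, 0.0444]
ee_rot: [[-0.808, 0.59, 0.005], [0.59, 0.808, -0.002], [-0.005, 0.001, -1.0]]
force: [3.9, -2.0, 6.3]
opening: 0.03
grasp_force: 2.9
```

```bash
cat > tilt.py <<'E'
from cell import r
from h import *
c=r.read_camera("side");P=cloud(c).reshape(-1,3);m=(np.hypot(P[:,0]-.5246,P[:,1]-.0381)<.020)&(P[:,2]<.06)
Q=P[m];A=np.c_[Q[:,:2]-[.5246,.0381],np.ones(len(Q))];print(len(Q),np.linalg.lstsq(A,Q[:,2],rcond=None)[0].round(4))
E
python3 tilt.py
```

```text
103 [ 0.0225 -0.0022  0.0312]
```

It is near flat now. I'll lift away and swing clear so both cameras can check.

Emit:
drive_tool --moves '[[[0,0,-3,0,0,0],[-3,0,-10,0,0,0],[-5,0,-30,0,0,0],[0,0,-40,0,0,0],[0,0,-50,0,0,0],[0,0,-50,0,0,0],[20,30,0,0,0,0],[20,30,0,0,0,0],[20,30,0,0,0,0],[20,30,0,0,0,0],[20,30,0,0,0,0],[20,30,0,0,0,0],[20,30,0,0,0,0],[20,30,0,0,0,0],[20,30,0,0,0,0],[20,30,0,0,0,0],[20,30,0,0,0,0],[20,30,0,0,0,0],[0,0,0,0,0,0]]]'

```text
time_s: 10.35
eef_pos: [0.5707, 0.4547, 0.2245]
ee_rot: [[-0.81, 0.587, -0.003], [0.587, 0.81, 0.0], [0.002, -0.001, -1.0]]
force: [-0.3, 0.1, -0.7]
opening: 0.0302
grasp_force: 0.0
```

```bash
python3 look.py 5; python3 tilt.py; python3 - <<'E'
from cell import r
from h import *
for n in("top","side"):
    c=r.read_camera(n);P=cloud(c).reshape(-1,3)
    for q in((.5246,.0381),(.6714,-.0148)):
        m=(np.hypot(P[:,0]-q[0],P[:,1]-q[1])<.021)&(P[:,2]<.06);Q=P[m];print(n,q,m.sum(),np.linalg.lstsq(np.c_[Q[:,:2]-q,np.ones(len(Q))],Q[:,2],rcond=None)[0].round(4))
E
```

```text
10.35 [0.5707 0.4547 0.2245] [-0.3  0.1 -0.7]
top 272 [315.8 193.2] z 0.0284 [ 0.6685 -0.0141  0.042 ] [ 0.671  -0.0147  0.03  ]
top 292 [296. 251.] z 0.0256 [0.5242 0.0371 0.042 ] [0.5254 0.037  0.03  ]
top seat px [[295.6, 251.3], [295.5, 251.8]]
side 127 [256.4 210.9] z 0.0309 [0.6705 0.0061 0.042 ] [ 0.6706 -0.0129  0.03  ]
side seat px [[314.2, 219.3], [314.0, 223.2]]
0 [0. 0. 0.]
top (0.5246, 0.0381) 223 [-0.0006  0.0138  0.03  ]
top (0.6714, -0.0148) 215 [ 0.0052 -0.0278  0.0297]
side (0.5246, 0.0381) 0 [0. 0. 0.]
side (0.6714, -0.0148) 111 [ 0.0149 -0.0123  0.0312]
```

View pics/l5.png

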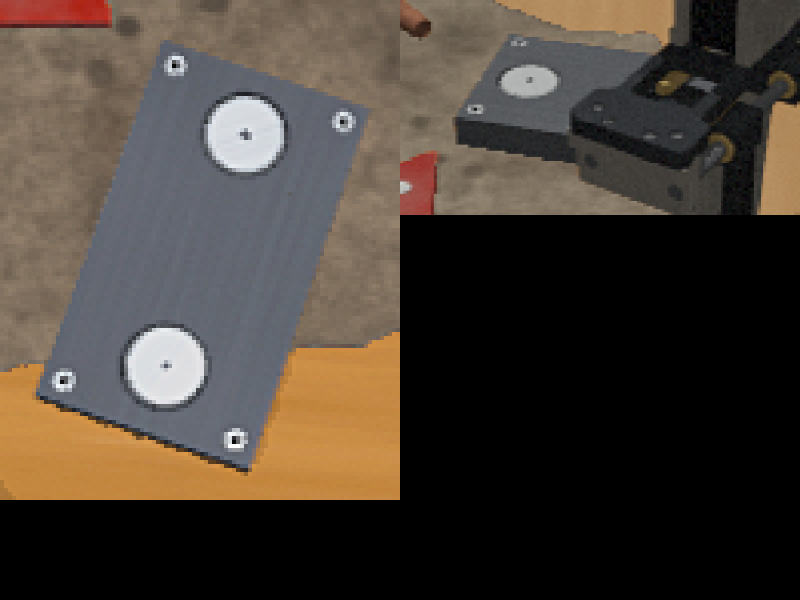

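From the top view, the disc sits at (296,251) with an even ring around it. Its top is at 30.0 mm and flat to within noise, the same as the seated disc, which hasn't moved. The arm is clear.

```bash
python3 -c "
from cell import r
print(r.finish_job())"
```

```text
the job is handed in; nothing more can be done
None
```

The loose disc was pushed across the jig into the empty seat and lies flat and flush with the deck (top at 30.0 mm, by the top camera); the seated disc has not moved, no other bench item was touched, the arm is clear, and the job was handed in at about 10.5 s.

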